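# Roll the fly vial onto the line of the light base and switch it on

### The arm

A 6-joint arm with a two-finger parallel gripper is mounted at the origin on the work surface. World frame = base frame: x ahead of the robot, y to its left, z up, the work surface at z = 0. Lengths are in m, angles in rad, forces in N, time in s.
With the tool pointing down it reaches from about 0.3 to 0.875 m from the base axis. Payload 6.4 kg.
Tool frame: the origin (TCP) lies midway between the tips of the shut fingers; the grasp point (between the pads) lies 19 mm behind it; z points along the fingers, y is the line along which they close (so a half turn about z gives the same grasp; the last joint's range is limited). The gripper opens to 85 mm and grips with 20 to 120 N. Pads are 22 mm wide; open, the fingers measure 114 mm over their backs; the gripper's body (76 mm by 85 mm) begins 54 mm behind the grasp point. The pads swing forward as they close: fully open they stand 13 mm farther back than shut.
Start: joints at [1.023, 0.181, 1.607, -0, 1.354, -0.206], TCP at [0.193, 0.542, 0.231] pointing down, gripper open.
Joint ranges: [-2.99, 2.99], [-0.89, 2.07], [0.3, 2.58], [-1.14, 4.28], [0, 2.63], [-3.12, 3.12]. Speed limits (rad/s): [2.57, 2.57, 3.01, 3.14, 3.14, 3.14].

### API

Orientations are given as a unit quaternion [w, x, y, z].
In Python, from bench import sensors, vision, ctrl gives the robot as it stands.
- The arm moves only by the tool carry_out, never from a script. Its argument "deltas" is text: rows parted by semicolons, each of 7 numbers parted by spaces: the shift along the tool's x, y, z in mm, then the turn, a rotation vector about the tool's x, y, z in rad, then the closure, from 0 (fully open) to 1 (shut). In form: tx ty tz ax ay az claw; .... A call has 1 to 12 rows; each row is the pose to reach, as a shift and turn from the pose commanded when the call began, along the tool's axes at that moment; what a row does not reach only later rows make up. A row lasts 1/8 s, in which the tool goes at most 62.5 mm and 10.7 degrees, less where a joint would pass 70% of its speed; a pose out of reach is approached as far as the arm can. A call with a gripper value outside its range is refused whole. The fingers move at their own pace and stop on an object; the grip force is fixed at half the most. Time passes only in rows, so rows that repeat a pose let the fingers close. It gives the time, the measured TCP pose, the force, the opening and the grip force at its end, in the units of the state.
- sensors.get_obs(): the state, without advancing time (a new reading comes with each control period).
- vision.camera(name): name is "side" or "top"; returns the picture (420x560x3 uint8, blue, green, red); there is no depth.
- vision.camera_model(name): a dict with "K" (3x3 intrinsics, pixels), "extrinsics" (4x4, takes a point from world to camera coordinates). Camera axes: x right, y down, z forward; pixel columns grow to the right and rows downward; lengths in m; the calibration is good to about 2 mm. A picture is of the moment at which its call begins. camera_model takes no time and is no camera call.
- ctrl.hand_in(): hands the job in; it is judged then, once.
The state is a dict: "time_s": time; "q": joint angles; "dq": joint speeds; "joint_efforts": joint torques, N m; "eef_pos": TCP position; "eef_rot": TCP orientation; "wrist_force": force on the tool from outside, world axes, zero at the start; "torque": the same for the moment, N m; "opening": opening from 0.0 (shut) to 1.0 (fully open); "grasp_force": force on a finger pad.
Only numpy, scipy, OpenCV 4.12 (cv2) and the standard library are available. Lean on these libraries where they do the work, as an engineer would, in place of code of your own. Each camera call takes 0.05 s, during which the arm holds its last target. There are 200 camera calls.

### The job

Get the fly vial that lies on the light base ready for counting: with your fingertips on top of it, push the top sideways so that it rolls across the plate onto the black line, until it rests lying straight along the line, right over it and about midway along its length. Turn the light on too: press the raised half of the base's black rocker switch fully down with a fingertip. Roll the vial, do not pick it up or tip it, and leave the upright vial, the bottle, the counter and the brush where they are.

Things in the scene. Friction and masses are not known exactly. Their poses are not given: they have to be found in the camera images.
- vial: Clear plastic fly vial lying on the plate: amber food, cream plug. Tube 28.5 mm dia., 95 long, 35 g; plug 25 dia. sticks out 12 at +x end. Origin mid-tube on the axis, x along it; y, z turn as it rolls (z up at start). Left alone it stays put; let go at 5 cm/s it rolls on a few mm. Fingertips on top grip it: moved sideways they roll it half as far as they go; twisted, they turn it.
- line: The line: straight black tape on the light plate, 170 mm long, 4 mm wide, practically flat. Origin at its middle, on the plate's surface (28 mm above the bench); x along the line, y across it. It may lie to either side of the vial, 45 to 95 mm away.
- light_base: The light base, fixed: a flat white box, 240 mm (x) by 330 mm (y), 28 mm high, its top flat. Origin at the centre of its underside, on the bench. A white opal plate, 180 mm (x) by 300 mm (y), is flush in its top, centred at x = +22 mm; the grey control strip with the switch lies along its -x edge, on the robot's side.
- light_switch (a joint): Angle of the black rocker switch on the control strip, rad. 0 is off (start): the half towards the base's -y side (the robot's right) stands up. 0.30 is on: that half is fully down and level, the other half stands up. It stays where it is left; about 2 to 3 N on the middle of the raised half tips it over.
- switch_on_half (a point): Point on top of the rocker's raised half (the one with a white bar), 9.5 mm from its hinge; moves with it. The rocker is 20 mm along the base's x by 32 mm along its y and rocks about the base's x. Off, this point is 35 mm above the bench, the half's outer end 37 mm; fully on, this half is level, its top 32.5 mm above the bench, 4.5 mm above the base's top.
- spare_vial: Bystander: the same kind of vial with a blue plug, standing upright on the bench, 28.5 mm in diameter, 107 mm high with its plug. Origin at the centre of its underside.
- bottle: Bystander: glass culture bottle with a cream plug, standing on the bench, 62 mm in diameter, 135 mm high. Origin at the centre of its underside.
- counter: Bystander: round steel tally counter lying on the bench, 48 mm in diameter, 30 mm high. Origin at the centre of its underside.
- brush: Bystander: small brush lying on the bench behind the light base, 171 mm long, 9 mm thick. Origin on the bench below its middle; x axis along it towards the bristles.
There are look-alikes about, which are no part of the job. What is shaped like the vial but purple is not meant.

How it is judged:
By the outcome, as a careful person would: the job done as asked, in the order asked, and still so for the second after the job is handed in, with the robot touching nothing.
It also fails if it takes over 45 s, if anything falls off the work surface, if the arm or the gripper's body presses on something with over 40 N, if the wrist force passes 120 N, or if a joint passes its speed limit or range.

## Working session

There is one attempt and no reset: what is moved stays moved. The work goes in short steps, Python scripts to look and compute and a tool call to move; the robot and the scene stay as the last step left them, time stands still between calls to the robot, and variables do not carry over. Pictures are saved under pics/ and viewed, at most 10 in all, crops included, and the job is handed in when it is done.

Besides the shell and the picture viewer there is one more tool, called after "Call:" by a JSON object that holds its "fn" and its "kwargs", one argument or row to a line. carry_out: Moves the arm, as the interface text tells. Its arguments: {"type":"object","properties":{"deltas":{"type":"string"}},"required":["deltas"]}

```bash
mkdir -p pics; cat > h.py <<'E'
import numpy as np, cv2
from bench import sensors, vision, ctrl
def ray(name,u,v,z):
    m=vision.camera_model(name);K=np.array(m["K"]);T=np.array(m["extrinsics"])
    R=T[:3,:3];c=-R.T@T[:3,3];d=R.T@np.linalg.inv(K)@[u,v,1]
    return c+d*(z-c[2])/d[2]
def proj(name,p):
    m=vision.camera_model(name);T=np.array(m["extrinsics"]);q=np.array(m["K"])@(T[:3,:3]@p+T[:3,3]);return q[:2]/q[2]
E
python3 - <<'E'
from h import *
for n in("top","side"):
    im=vision.camera(n);cv2.imwrite(f"pics/{n}0.png",im)
    T=np.array(vision.camera_model(n)["extrinsics"]);print(n,-T[:3,:3].T@T[:3,3],T[2,:3])
o=sensors.get_obs();print(o["eef_pos"],o["eef_rot"],o["time_s"])
E
```

```text
top [0.4620876  0.02264875 0.99680278] [ 0.09698166  0.00830998 -0.99525148]
side [ 0.30587945 -0.62274176  0.8307129 ] [ 0.22573715  0.63678227 -0.73725916]
[0.19245507 0.54129425 0.23046072] [-3.07479159e-04  1.70077186e-01  9.85430393e-01 -7.72416582e-04] 0.1
```

View pics/top0.png

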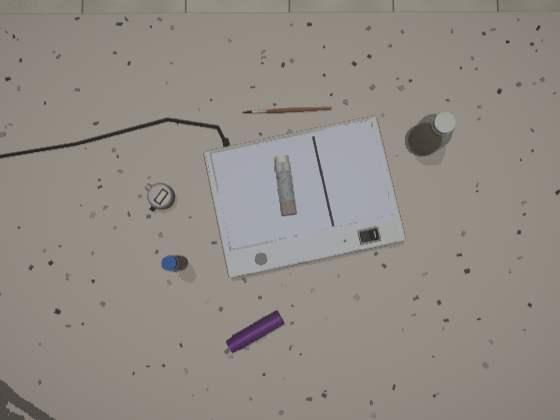

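View pics/side0.png

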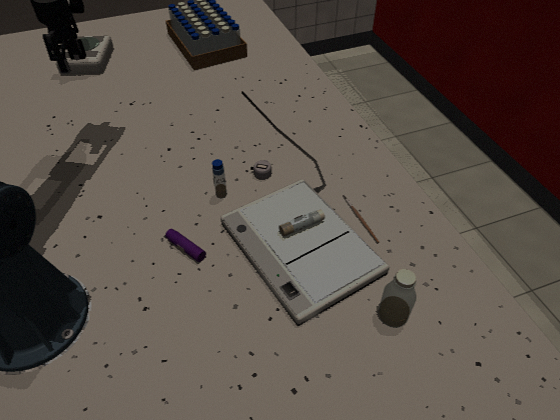

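The top view shows the vial at about (286,186) with its plug upward, the line from (314,137) to (333,226), and the rocker at (369,236). The side view agrees. I'll enlarge the top view for closer readings.

```bash
python3 - <<'E'
from h import *
im=cv2.imread("pics/top0.png")
c=cv2.resize(im[110:260,250:410],None,fx=4.0,fy=4.0,interpolation=cv2.INTER_CUBIC);c=cv2.convertScaleAbs(c,alpha=1.2)
cv2.imwrite("pics/crop0.png",c)
print(vision.camera_model("top")["K"])
E
```

```text
[[534.40001014   0.         274.44599567]
 [  0.         534.40001014 208.84695062]
 [  0.           0.           1.        ]]
```

View pics/crop0.png

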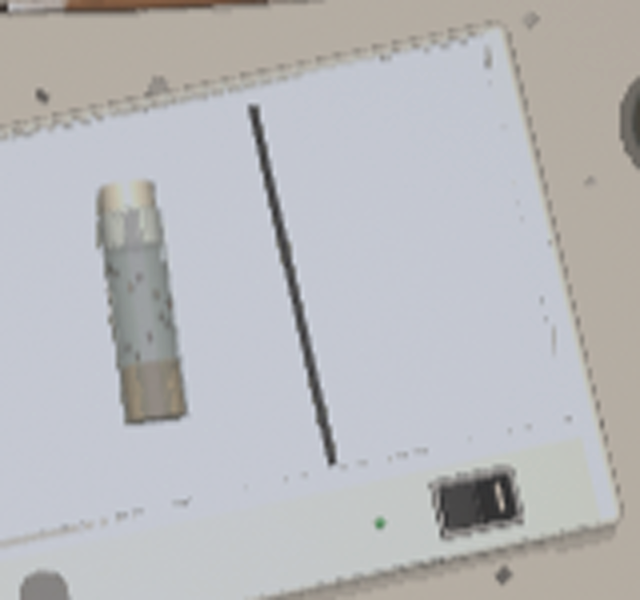

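The crop shows these positions, in crop pixels:
- **Line:** ends at (253,106) and (332,464).
- **Vial:** plug end at (128,181), bottom end at (156,420).
- **Switch:** white bar at (501,497), with the rocker spanning about x 440–517.

```bash
python3 - <<'E'
from h import *
f=lambda x,y,z:ray("top",250+(x+.5)/4-.5,110+(y+.5)/4-.5,z)
a,b=f(332,464,.028),f(253,106,.028)
d=(b-a);L=np.linalg.norm(d);mid=(a+b)/2;th=np.arctan2(d[1],d[0])
print("line",mid,L,np.degrees(th))
p,q=f(156,420,.042),f(128,181,.042);e=q-p;n=np.linalg.norm(e);tv=np.arctan2(e[1],e[0])
c=p+e/n*.0475;print("vial",c,n,np.degrees(tv),"plug",q)
nx=np.array([np.cos(th),np.sin(th)]);ny=np.array([-nx[1],nx[0]])
print("vial in line frame",nx@(c-mid)[:2],ny@(c-mid)[:2])
print("bar",f(501,497,.036),"rocker ctr",f(478,502,.033),"L/R",f(440,510,.034),f(518,492,.034))
for k,(x,y) in dict(baseR=(618,522),baseT=(502,22)).items():print(k,f(x,y,.028))
o=sensors.get_obs();from scipy.spatial.transform import Rotation as R
w,x,y,z=o["eef_rot"];r=R.from_quat([x,y,z,w]).as_matrix();print(r.round(4))
E
```

```text
line [ 0.60844751 -0.05753683  0.028     ] 0.16900282566801542 11.783367535834156
vial [0.59187412 0.01055151 0.042     ] 0.10943028956463947 6.459611829356589 plug [0.65341124 0.01751884 0.042     ]
vial in line frame -0.0023196805268190183 0.07003797609950921
bar [ 0.51025503 -0.14960872  0.036     ] rocker ctr [ 0.50816768 -0.13976507  0.033     ] L/R [ 0.50454513 -0.12247038  0.034     ] [ 0.51259492 -0.15764609  0.034     ]
baseR [ 0.49928821 -0.20361499  0.028     ]
baseT [ 0.73039787 -0.15569857  0.028     ]
[[-9.421e-01  3.352e-01 -9.000e-04]
 [ 3.352e-01  9.421e-01 -1.400e-03]
 [ 3.000e-04 -1.600e-03 -1.000e+00]]
```

Call:
{"fn": "carry_out", "kwargs": {
  "deltas": "-554 -366 30 0 0 1.116 0.5; -554 -366 30 0 0 1.116 0.5; -554 -366 30 0 0 1.116 0.5; -554 -366 30 0 0 1.116 0.5; -554 -366 30 0 0 1.116 0.5; -554 -366 30 0 0 1.116 0.5; -554 -366 30 0 0 1.116 0.5; -554 -366 30 0 0 1.116 0.5; -554 -366 30 0 0 1.116 0.5; -554 -366 30 0 0 1.116 0.5; -554 -366 30 0 0 1.116 0.5; -554 -366 30 0 0 1.116 0.5"
}}

```text
time_s: 1.6
eef_pos: [0.5928, 0.0086, 0.2003]
eef_rot: [-0.0, 0.667, 0.745, -0.0]
wrist_force: [-0.3, 0.7, -0.3]
opening: 0.498
grasp_force: 0.0
```

Call:
{"fn": "carry_out", "kwargs": {
  "deltas": "9 -1 60 0 0 0 0.5; 9 -1 120 0 0 0 0.5; 9 -1 137 0 0 0 0.5; 9 -1 140 0 0 0 0.5; 9 -1 142 0 0 0 0.5; 9 -1 142 0 0 0 0.5"
}}

```text
time_s: 2.35
eef_pos: [0.5916, 0.0199, 0.0615]
eef_rot: [0.002, 0.666, 0.746, 0.001]
wrist_force: [0.3, -0.4, -0.2]
opening: 0.504
grasp_force: 0.0
```

Call:
{"fn": "carry_out", "kwargs": {
  "deltas": "0 0 0 0 0 0 0.5; 0 0 1 0 0 0 0.5"
}}

```text
time_s: 2.6
eef_pos: [0.5905, 0.0199, 0.0591]
eef_rot: [0.001, 0.666, 0.746, 0.0]
wrist_force: [0.0, -0.3, -0.4]
opening: 0.502
grasp_force: 0.0
```

Call:
{"fn": "carry_out", "kwargs": {
  "deltas": "-2 0 1 0 0 0 0.5; -2 0 2 0 0 0 0.5; -2 0 2 0 0 0 0.5"
}}

```text
time_s: 2.98
eef_pos: [0.5901, 0.018, 0.0561]
eef_rot: [-0.0, 0.666, 0.746, -0.0]
wrist_force: [0.7, -0.1, 0.3]
opening: 0.5
grasp_force: 0.0
```

Call:
{"fn": "carry_out", "kwargs": {
  "deltas": "0 0 1 0 0 0 0.5; 0 0 2 0 0 0 0.5; 0 0 2 0 0 0 0.5"
}}

```text
time_s: 3.35
eef_pos: [0.5903, 0.018, 0.0546]
eef_rot: [0.0, 0.666, 0.746, -0.0]
wrist_force: [-0.9, 0.3, 3.6]
opening: 0.502
grasp_force: 1.6
```

Call:
{"fn": "carry_out", "kwargs": {
  "deltas": "0 0 1 0 0 0 0.5; -4 0 1 0 0 -0.004 0.5; -9 0 1 0 0 -0.009 0.5; -14 0 1 0 0 -0.015 0.5; -19 0 1 0 0 -0.021 0.5; -24 0 1 0 0 -0.027 0.5; -28 0 1 0 0 -0.03 0.5; -28 0 1 0 0 -0.03 0.5"
}}

```text
time_s: 4.35
eef_pos: [0.5946, -0.0103, 0.0545]
eef_rot: [0.001, 0.655, 0.756, 0.001]
wrist_force: [-1.0, -0.9, 7.2]
opening: 0.497
grasp_force: 3.4
```

Call:
{"fn": "carry_out", "kwargs": {
  "deltas": "0 0 -8 0 0 0 0.5; 0 0 -20 0 0 0 0.5; 10 0 -60 0 0 0 0.5; 10 0 -60 0 0 0 0.5"
}}

```text
time_s: 4.85
eef_pos: [0.5945, 0.0003, 0.1174]
eef_rot: [0.003, 0.654, 0.756, 0.002]
wrist_force: [1.1, -0.7, -0.1]
opening: 0.502
grasp_force: 0.0
```

```bash
cat > look.py <<'E'
from h import *
import sys
t=sys.argv[1]
a=vision.camera("top");b=vision.camera("side")
A=cv2.resize(a[110:260,250:360],None,fx=4,fy=4,interpolation=cv2.INTER_CUBIC)
B=cv2.resize(b[190:290,260:350],None,fx=4,fy=4,interpolation=cv2.INTER_CUBIC);B=cv2.copyMakeBorder(B,0,200,0,0,cv2.BORDER_CONSTANT)
cv2.imwrite(f"pics/{t}.png",np.hstack([A,B]))
E
python3 look.py l1
```

```text
(no output)
```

View pics/l1.png

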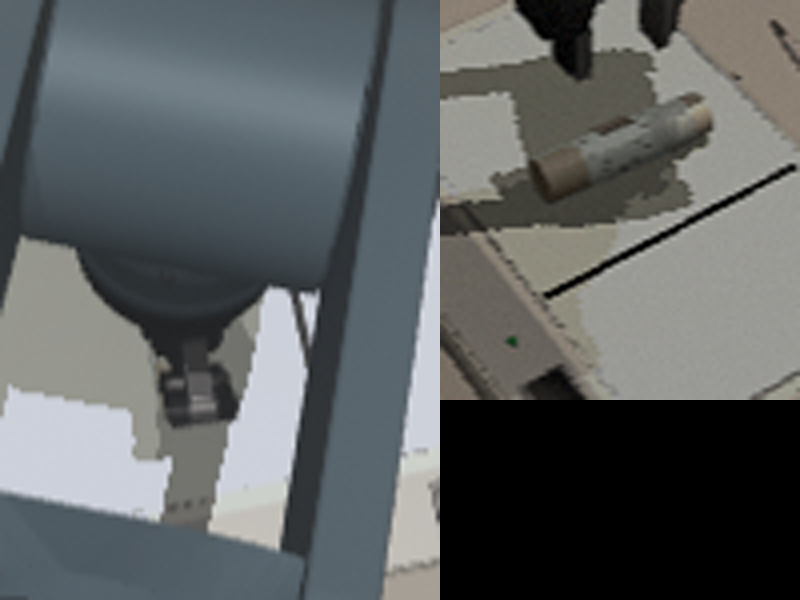

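The arm hides the top view. In the side crop the vial is intact and has rolled: its food face is centred at about (542,181) and its plug end at about (706,115).

```bash
cat > sv.py <<'E'
from h import *
import sys
x1,y1,x2,y2=map(float,sys.argv[1:5])
g=lambda x,y,z:ray("side",260+(x-440+.5)/4-.5,190+(y+.5)/4-.5,z)
mid=(ray("top",250+332.5/4-.5,110+464.5/4-.5,.028)+ray("top",250+253.5/4-.5,110+106.5/4-.5,.028))/2;th=np.radians(11.8)
nx=np.array([np.cos(th),np.sin(th)]);ny=np.array([-nx[1],nx[0]])
p,q=g(x1,y1,.0423),g(x2,y2,.0423);e=q-p;n=np.linalg.norm(e);c=p+e/n*.0475
print("vial",c,n,np.degrees(np.arctan2(e[1],e[0])),"in line",nx@(c-mid)[:2],ny@(c-mid)[:2])
if len(sys.argv)>5:
    a,b=g(*map(float,sys.argv[5:7]),.028),g(*map(float,sys.argv[7:9]),.028);m=(a+b)/2;print("line by side",m,np.linalg.norm(a-b),np.degrees(np.arctan2(*(b-a)[1::-1])),"vial rel",nx@(c-m)[:2],ny@(c-m)[:2])
E
python3 sv.py 542 181 706 115 547 296 796 167
python3 - <<'E'
from h import *
g=lambda x,y,z:ray("side",260+(x+.5)/4-.5,190+(y+.5)/4-.5,z)
for p in((.5919,.0106,.0423),(.5935,-.0035,.0423)):
  for s,L in((-1,.0475),(1,.0595)):
    t=np.radians(6.46); u=proj("side",np.array(p)+s*L*np.array([np.cos(t),np.sin(t),0]));print(p,(u-[260,190])*4+[440,0])
E
```

```text
vial [ 0.596297   -0.00292433  0.0423    ] 0.10637223061900157 6.694765737627458 in line -0.0007257011338660854 0.05594312042965726
line by side [ 0.60951992 -0.05622383  0.028     ] 0.16873574769753236 11.641022954990143 vial rel -0.002043952510665834 0.05487716978374674
(0.5919, 0.0106, 0.0423) [524.26759364 164.1110411 ]
(0.5919, 0.0106, 0.0423) [688.88748694  99.17186847]
(0.5935, -0.0035, 0.0423) [536.01793463 181.38355345]
(0.5935, -0.0035, 0.0423) [701.62685575 115.39859541]
```

Call:
{"fn": "carry_out", "kwargs": {
  "deltas": "4 0 40 0 0 0.01 0.5; 4 0 56 0 0 0.015 0.5; 4 0 60 0 0 0.02 0.5; 4 0 60.5 0 0 0.02 0.5; 0 0 60.5 0 0 0.01 0.5; -5 0 60.5 0 0 0 0.5; -10 0 60.5 0 0 -0.012 0.5; -15 0 60.5 0 0 -0.024 0.5; -20 0 60.5 0 0 -0.036 0.5; -24 0 60.5 0 0 -0.045 0.5; -26 0 60.5 0 0 -0.05 0.5; -26 0 60.5 0 0 -0.05 0.5"
}}

```text
time_s: 6.45
eef_pos: [0.5972, -0.0265, 0.0544]
eef_rot: [0.001, 0.636, 0.772, 0.001]
wrist_force: [-0.3, -0.4, 9.2]
opening: 0.498
grasp_force: 4.8
```

Call:
{"fn": "carry_out", "kwargs": {
  "deltas": "0 0 -8 0 0 0 0.5; 0 0 -20 0 0 0 0.5; 15 0 -40 0 0 0 0.5; 15 0 -40 0 0 0 0.5"
}}

```text
time_s: 6.95
eef_pos: [0.594, -0.0097, 0.0953]
eef_rot: [0.002, 0.635, 0.772, 0.001]
wrist_force: [0.3, 0.2, 0.1]
opening: 0.499
grasp_force: 0.0
```

```bash
python3 look.py l2
```

```text
(no output)
```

View pics/l2.png

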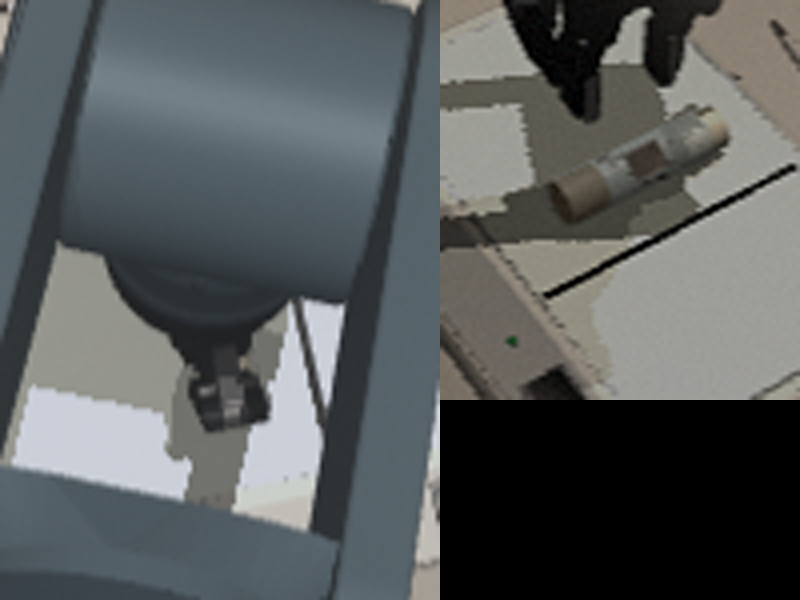

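In the side crop the food face is now centred at about (562,202) and the plug end at about (723,131). The vial is still lying flat and is closer to the line.

```bash
python3 sv.py 562 202 723 131 547 296 796 167
```

```text
vial [ 0.60091096 -0.01935798  0.0423    ] 0.1058973979071963 8.56406789028451 in line 0.0004301430374460801 0.03891321968468331
line by side [ 0.60951992 -0.05622383  0.028     ] 0.16873574769753236 11.641022954990143 vial rel -0.0008881083393536687 0.037847269038772786
```

Call:
{"fn": "carry_out", "kwargs": {
  "deltas": "-3 5 25 0 0 0.03 0.5; -3 5 37 0 0 0.04 0.5; -3 5 40 0 0 0.04 0.5; -3 5 40.5 0 0 0.04 0.5; -7 5 40.5 0 0 0.03 0.5; -12 5 40.5 0 0 0.015 0.5; -17 5 40.5 0 0 0 0.5; -22 5 40.5 0 0 -0.015 0.5; -26 5 40.5 0 0 -0.028 0.5; -29 5 40.5 0 0 -0.035 0.5; -29 5 40.5 0 0 -0.035 0.5"
}}

```text
time_s: 8.43
eef_pos: [0.605, -0.0393, 0.0544]
eef_rot: [0.002, 0.622, 0.783, 0.001]
wrist_force: [-0.8, -0.2, 11.8]
opening: 0.499
grasp_force: 5.8
```

Call:
{"fn": "carry_out", "kwargs": {
  "deltas": "0 0 -8 0 0 0 0.5; 0 0 -15 0 0 0.02 0.5; 13 0 -15 0 0 0.035 0.5; 13 0 -5 0 0 0.035 0.5; 13 0 0 0 0 0.035 0.5; 13 0 0 0 0 0.035 0.5; 9 0 0 0 0 0.028 0.5; 4 0 0 0 0 0.02 0.5; -1 0 0 0 0 0.01 0.5; -6 0 0 0 0 0 0.5; -10 0 0 0 0 0 0.5; -10 0 0 0 0 0 0.5"
}}

```text
time_s: 9.93
eef_pos: [0.6071, -0.0493, 0.0543]
eef_rot: [0.002, 0.622, 0.783, 0.0]
wrist_force: [-2.7, -1.6, 16.8]
opening: 0.499
grasp_force: 8.1
```

Call:
{"fn": "carry_out", "kwargs": {
  "deltas": "0 0 -8 0 0 0 0.5; 0 0 -20 0 0 0 0.5; 20 0 -40 0 0 0 0.5; 20 0 -40 0 0 0 0.5"
}}

```text
time_s: 10.42
eef_pos: [0.6017, -0.0278, 0.0937]
eef_rot: [0.001, 0.621, 0.783, 0.001]
wrist_force: [0.7, -1.0, -0.5]
opening: 0.5
grasp_force: 0.0
```

```bash
python3 look.py l3
```

```text
(no output)
```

View pics/l3.png

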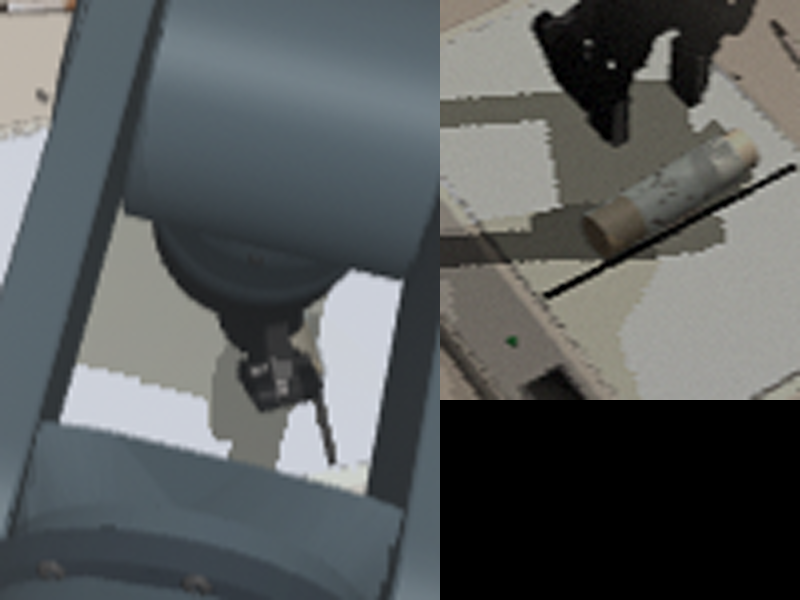

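In the side crop the vial lies just short of the line and almost parallel to it. The food face is at about (596,233) and the plug end at about (751,155).

```bash
python3 sv.py 596 233 751 155 547 296 796 167
```

```text
vial [ 0.60972177 -0.04384219  0.0423    ] 0.10457561180763837 11.32550879440164 in line 0.004047828629743703 0.01314464928119527
line by side [ 0.60951992 -0.05622383  0.028     ] 0.16873574769753236 11.641022954990143 vial rel 0.0027295772529439544 0.012078698635284747
```

Call:
{"fn": "carry_out", "kwargs": {
  "deltas": "-11 2 25 0 0 0.025 0.5; -11 2 36 0 0 0.025 0.5; -11 2 39 0 0 0.025 0.5; -11 2 39.5 0 0 0.025 0.5; -15 2 39.5 0 0 0.025 0.5; -20 2 39.5 0 0 0.02 0.5; -25 2 39.5 0 0 0.015 0.5; -30 2 39.5 0 0 0.01 0.5; -34 2 39.5 0 0 0.01 0.5; -36 2 39.5 0 0 0.01 0.5; -36 2 39.5 0 0 0.01 0.5"
}}

```text
time_s: 11.9
eef_pos: [0.612, -0.0642, 0.0544]
eef_rot: [0.001, 0.626, 0.78, 0.0]
wrist_force: [-1.9, -1.1, 10.1]
opening: 0.499
grasp_force: 5.6
```

Call:
{"fn": "carry_out", "kwargs": {
  "deltas": "0 0 -5 0 0 0 0.5; 0 0 -20 0 0 0 0.5; 30 0 -60 0 0 0 0.5; 90 0 -80 0 0 0 0.5; 150 0 -80 0 0 0 0.5; 150 0 -80 0 0 0 0.5"
}}

```text
time_s: 12.65
eef_pos: [0.5773, 0.0873, 0.1336]
eef_rot: [-0.0, 0.624, 0.782, 0.0]
wrist_force: [-0.1, -0.4, 0.0]
opening: 0.501
grasp_force: 0.0
```

```bash
sed -i 's/250:360/270:380/' look.py; python3 look.py l4
```

```text
(no output)
```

View pics/l4.png

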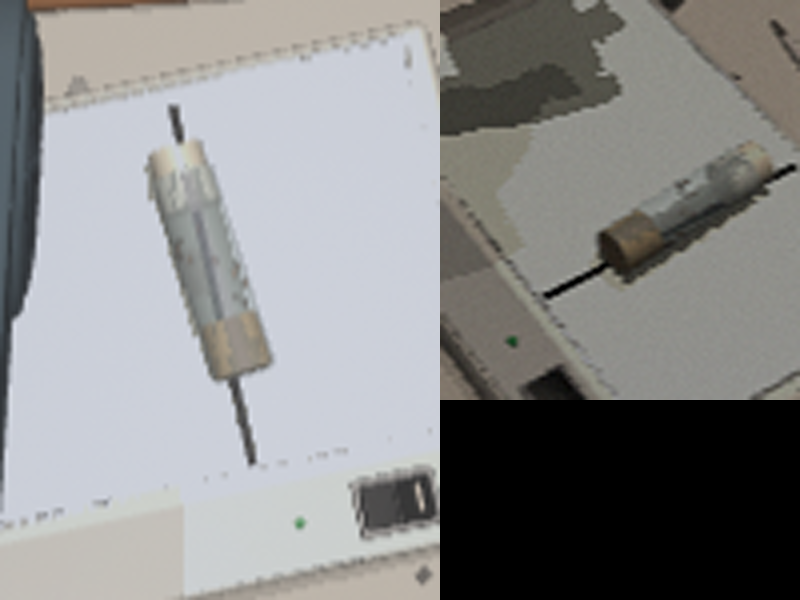

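The top view is now clear. The vial lies over the line, with its bottom end at crop (243,373) and its plug end at (176,143). The line runs from (173,106) to (252,464).

```bash
python3 - <<'E'
from h import *
f=lambda x,y,z:ray("top",270+(x+.5)/4-.5,110+(y+.5)/4-.5,z)
a,b=f(252,464,.028),f(173,106,.028);d=b-a;mid=(a+b)/2;th=np.arctan2(d[1],d[0])
p,q=f(243,373,.042),f(176,143,.042);e=q-p;n=np.linalg.norm(e);c=p+e/n*.0475
nx=np.array([np.cos(th),np.sin(th)]);ny=np.array([-nx[1],nx[0]])
print(mid,np.degrees(th),"vial",c,n,np.degrees(np.arctan2(e[1],e[0])),nx@(c-mid)[:2],ny@(c-mid)[:2],ny@(p-mid)[:2],ny@(q-mid)[:2])
# edge based: left/right tube edges
for l,r in(((215,381),(272,365)),((150,165),(207,152))):
  m=(f(*l,.042)+f(*r,.042))/2;print(nx@(m-mid)[:2],ny@(m-mid)[:2])
E
python3 sv.py 617 255 762 156 547 296 796 167
```

```text
[ 0.60844751 -0.05753683  0.028     ] 11.783367535834156 vial [ 0.61149194 -0.05708539  0.042     ] 0.10901731706595597 15.546555303156673 0.0030724663324226205 -0.00017978237019975537 -0.0032973405908303857 0.0038577716830657596
-0.04437108273920876 -0.003520130003722694
0.05724083878456977 0.004261720943596756
vial [ 0.612856  -0.0555946  0.0423   ] 0.10913113166848143 19.0224356988055 in line 0.004712503886106041 0.0009996623108228589
line by side [ 0.60951992 -0.05622383  0.028     ] 0.16873574769753236 11.641022954990143 vial rel 0.0033942525093062915 -6.628833508766396e-05
```

Call:
{"fn": "carry_out", "kwargs": {
  "deltas": "-60 1 0 0 0 -0.08 0.5; -120 1 10 0 0 -0.08 0.5; -143 1 50 0 0 -0.08 0.5; -143 1 75 0 0 -0.08 0.5; -143 1 80 0 0 -0.08 0.5; -143 1 80.5 0 0 -0.08 0.5; -143 1 80.5 0 0 -0.05 0.5; -143 1 80.5 0 0 -0.02 0.5; -143 1 80.5 0 0 0.01 0.5; -143 1 80.5 0 0 0.04 0.5; -143 1 80.5 0 0 0.06 0.5; -143 1 80.5 0 0 0.06 0.5"
}}

```text
time_s: 14.25
eef_pos: [0.612, -0.0586, 0.0545]
eef_rot: [0.002, 0.65, 0.76, 0.0]
wrist_force: [-2.1, -0.8, 9.7]
opening: 0.501
grasp_force: 5.2
```

Call:
{"fn": "carry_out", "kwargs": {
  "deltas": "0 0 -5 0 0 0 0.5; 0 0 -20 0 0 0 0.5; 30 0 -60 0 0 0 0.5; 90 0 -80 0 0 0 0.5; 150 0 -80 0 0 0 0.5; 150 0 -80 0 0 0 0.5"
}}

```text
time_s: 15.0
eef_pos: [0.5861, 0.0956, 0.1334]
eef_rot: [-0.0, 0.647, 0.762, 0.0]
wrist_force: [-0.1, -0.4, -0.5]
opening: 0.501
grasp_force: 0.0
```

```bash
python3 look.py l5
```

```text
(no output)
```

View pics/l5.png

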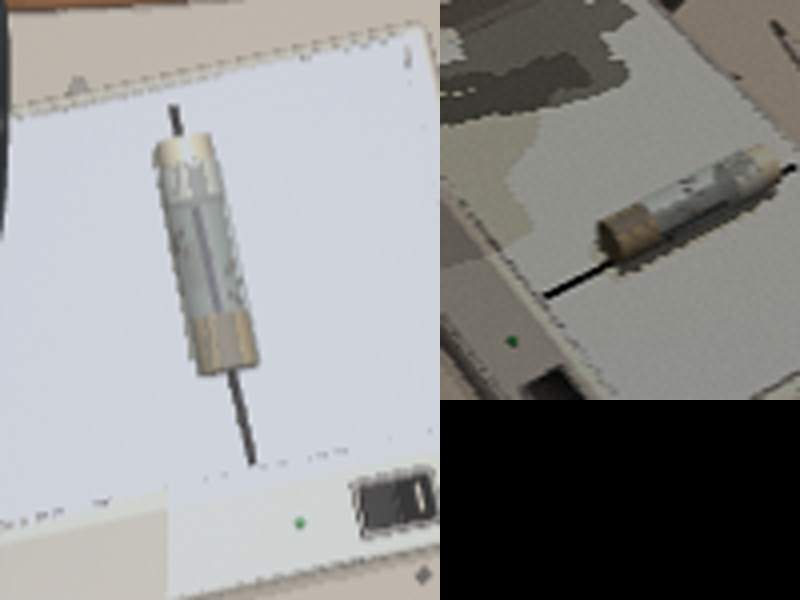

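The vial turned. Its bottom end is now at about (229,371), corners (199,376) and (258,366), and its plug end is at about (184,136).

```bash
cat > tv.py <<'E'
from h import *
import sys
p0,p1=np.array(sys.argv[1:5],float).reshape(2,2)
f=lambda x,y,z:ray("top",270+(x+.5)/4-.5,110+(y+.5)/4-.5,z)
a,b=f(252,464,.028),f(173,106,.028);d=b-a;mid=(a+b)/2;th=np.arctan2(d[1],d[0])
p,q=f(*p0,.042),f(*p1,.042);e=q-p;n=np.linalg.norm(e);c=p+e/n*.0475
nx=np.array([np.cos(th),np.sin(th)]);ny=np.array([-nx[1],nx[0]])
print("vial",c,n,np.degrees(np.arctan2(e[1],e[0])-th),nx@(c-mid)[:2],ny@(c-mid)[:2])
im=cv2.imread(sys.argv[5])
# predicted outline of ideal pose and of found pose, drawn in crop
if len(sys.argv)>6: pass
E
python3 tv.py 229 371 184 136 pics/l5.png; python3 sv.py 618 247 770 161 547 296 796 167
```

```text
vial [ 0.61339499 -0.05514256  0.042     ] 0.10905430710702618 -1.5929030683704244 0.005332157717364481 0.0013334757301409783
vial [ 0.61663529 -0.0547266   0.0423    ] 0.10630781416355728 14.058011136181467 in line 0.008589435651393397 0.001076472021152228
line by side [ 0.60951992 -0.05622383  0.028     ] 0.16873574769753236 11.641022954990143 vial rel 0.007271184274593648 1.0521375241704994e-05
```

```bash
cat > seg.py <<'E'
from h import *
im=vision.camera("top");big=cv2.resize(im[110:260,270:380],None,fx=4,fy=4,interpolation=cv2.INTER_CUBIC)
lab=cv2.cvtColor(big,cv2.COLOR_BGR2LAB).astype(float)
ref=np.median(lab[200:330,290:370].reshape(-1,3),0)
m=(np.linalg.norm((lab-ref)[...,1:],axis=2)>5).astype(np.uint8)
m[:125]=0;m[400:]=0;m[:,:120]=0;m[:,290:]=0
m=cv2.morphologyEx(m,cv2.MORPH_CLOSE,np.ones((15,15)));m=cv2.morphologyEx(m,cv2.MORPH_OPEN,np.ones((21,21)))
cs=max(cv2.findContours(m,0,1)[0],key=cv2.contourArea);print(cv2.minAreaRect(cs))
f=lambda x,y,z:ray("top",270+(x+.5)/4-.5,110+(y+.5)/4-.5,z)
a,b=f(252,464,.028),f(173,106,.028);d=b-a;mid=(a+b)/2;th=np.arctan2(d[1],d[0]);nx=np.array([np.cos(th),np.sin(th)]);ny=np.array([-nx[1],nx[0]])
# midpoints of left/right edges by row
P=[]
for y in range(165,355,4):
    xs=np.where(m[y])[0]
    if len(xs): P.append((f((xs[0]+xs[-1])/2,y,.042)-mid)[:2])
P=np.array(P);s,l=P@nx,P@ny;k=np.polyfit(s,l,1);print("yaw rel deg",np.degrees(np.arctan(k[0])),"lat at mid",np.polyval(k,0),"res",np.std(l-np.polyval(k,s)))
ys,xs=np.where(m);e=np.array([(f(x,y,.042)-mid)[:2]@nx for x,y in((xs[ys==ys.min()].mean(),ys.min()),(xs[ys==ys.max()].mean(),ys.max()))]);print("ends along",e)
E
python3 seg.py
```

```text
((203.64120483398438, 253.56715393066406), (247.18858337402344, 68.79985809326172), 79.40057373046875)
yaw rel deg -1.0671001809886 lat at mid 0.003203893045690608 res 0.00040612805829221834
ends along [ 0.06755878 -0.0420868 ]
```

Call:
{"fn": "carry_out", "kwargs": {
  "deltas": "-60 0 0 0 0 -0.017 0.5; -120 0 10 0 0 -0.017 0.5; -147 0 50 0 0 -0.017 0.5; -147 0 75 0 0 -0.017 0.5; -147 0 80 0 0 -0.017 0.5; -147 0 80.3 0 0 -0.017 0.5; -142 -2.5 80.3 0 0 -0.02 0.5; -137 -5 80.3 0 0 -0.025 0.5; -141 -7 80.3 0 0 -0.03 0.5; -146 -9 80.3 0 0 -0.04 0.5; -150.5 -10 80.3 0 0 -0.052 0.5; -150.5 -10 80.3 0 0 -0.052 0.5"
}}

```text
time_s: 16.65
eef_pos: [0.6039, -0.0612, 0.0546]
eef_rot: [0.003, 0.63, 0.776, 0.001]
wrist_force: [3.2, 0.5, 7.3]
opening: 0.5
grasp_force: 3.9
```

Call:
{"fn": "carry_out", "kwargs": {
  "deltas": "0 0 -5 0 0 0 0.5; 0 0 -20 0 0 0 0.5; 30 0 -60 0 0 0 0.5; 90 0 -80 0 0 0 0.5; 150 0 -80 0 0 0 0.5; 150 0 -80 0 0 0 0.5"
}}

```text
time_s: 17.4
eef_pos: [0.5682, 0.092, 0.1328]
eef_rot: [-0.0, 0.627, 0.779, 0.0]
wrist_force: [-0.0, -0.3, -0.8]
opening: 0.497
grasp_force: 0.0
```

```bash
python3 look.py l6; python3 seg.py
```

```text
((205.478759765625, 268.87799072265625), (251.75624084472656, 69.14576721191406), 76.04548645019531)
yaw rel deg -0.876230094201938 lat at mid 0.0034383620425037756 res 0.002142067107356063
ends along [ 0.06169801 -0.05013351]
```

View pics/l6.png

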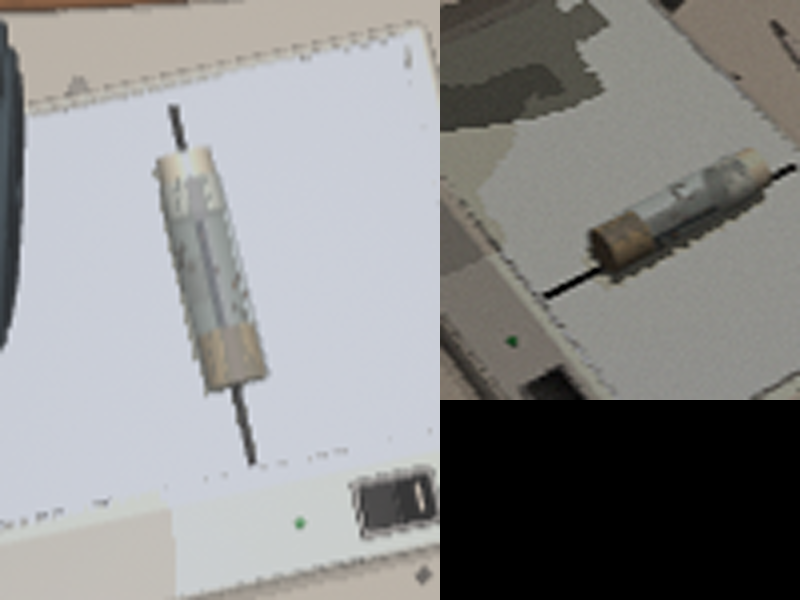

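The bottom end is now at about (237,384) and the plug end at about (185,151), so the vial lies along the line.

```bash
python3 tv.py 237 384 185 151 pics/l6.png;  python3 tv.py 238 384 185 150 pics/l6.png
```

```text
vial [ 0.60724746 -0.05726646  0.042     ] 0.10862803206291445 0.12984654941802304 -0.0011195495299299463 0.0005097349364278973
vial [ 0.60721595 -0.05757026  0.042     ] 0.10917206196664239 0.3080499024172531 -0.0012124362498975871 0.00021877425509467415
```

Call:
{"fn": "carry_out", "kwargs": {
  "deltas": "-55 -27 -20 0 0 0 1; -110 -54 -20 0 0 0 1; -165 -80 -10 0 0 0 1; -215 -104 10 0 0 0 1; -226 -108 40 0 0 0 1; -226 -108 75 0 0 0 1; -226 -108 85 0 0 0 1; -226 -108 85 0 0 0 1"
}}

```text
time_s: 18.55
eef_pos: [0.5105, -0.1557, 0.0467]
eef_rot: [-0.001, 0.63, 0.777, -0.0]
wrist_force: [0.9, -0.3, 0.0]
opening: -0.002
grasp_force: 0.0
```

Call:
{"fn": "carry_out", "kwargs": {
  "deltas": "4 1 4 0 0 0 1; 4 1 7 0 0 0 1; 4 1 10 0 0 0 1; 4 1 12 0 0 0 1; 4 1 13 0 0 0 1; 4 1 13 0 0 0 1"
}}

```text
time_s: 19.3
eef_pos: [0.5114, -0.1512, 0.0342]
eef_rot: [0.0, 0.629, 0.777, 0.0]
wrist_force: [0.6, -1.4, 2.8]
opening: -0.002
grasp_force: 0.9
```

Call:
{"fn": "carry_out", "kwargs": {
  "deltas": "0 0 1 0 0 0 1; 0 0 2 0 0 0 1; 0 0 3 0 0 0 1; 0 0 3 0 0 0 1"
}}

```text
time_s: 19.8
eef_pos: [0.5114, -0.1512, 0.0324]
eef_rot: [0.0, 0.629, 0.777, -0.0]
wrist_force: [-3.8, 1.0, 15.7]
opening: -0.002
grasp_force: 7.6
```

Call:
{"fn": "carry_out", "kwargs": {
  "deltas": "0 0 -5 0 0 0 1; 0 0 -30 0 0 0 1; -20 -20 -90 0 0 0 1; -60 -60 -150 0 0 0 1; -110 -80 -170 0 0 0 1; -160 -80 -170 0 0 0 1; -160 -80 -170 0 0 0 1; -160 -80 -170 0 0 0 1"
}}

```text
time_s: 20.8
eef_pos: [0.4655, -0.3232, 0.1998]
eef_rot: [-0.001, 0.629, 0.777, 0.0]
wrist_force: [0.0, 0.6, 0.1]
opening: -0.0
grasp_force: 0.0
```

```bash
python3 - <<'E'
from h import *
a=vision.camera("top");b=vision.camera("side")
A=cv2.resize(a[110:260,270:390],None,fx=4,fy=4,interpolation=cv2.INTER_CUBIC)
B=cv2.resize(b[250:350,250:330],None,fx=4,fy=4,interpolation=cv2.INTER_CUBIC);B=cv2.copyMakeBorder(B,0,200,0,0,cv2.BORDER_CONSTANT)
cv2.imwrite("pics/l7.png",np.hstack([A,B]))
E
```

```text
(no output)
```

View pics/l7.png

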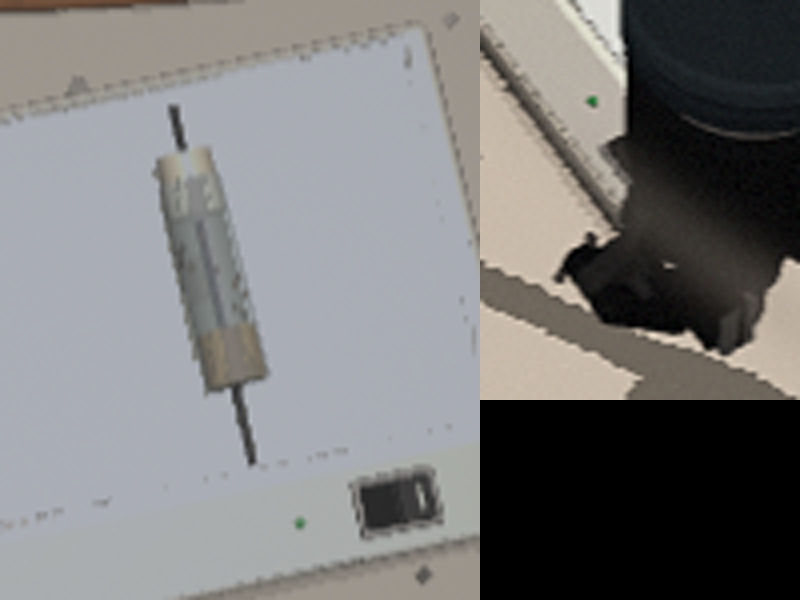

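The vial hasn't moved: it lies along the line from about (185,151) to (237,384). The rocker's bar half at (422,496) is shaded differently from before, and the fingertip bottomed out at 32.4 mm, the fully-on height.

```bash
python3 -c "
from bench import ctrl;print(ctrl.hand_in())"
```

```text
the job is handed in; nothing more can be done
None
```

I rolled the vial onto the black line, where the last measurement put it about 0.5 mm off the line, 1 mm from midway and under 0.5° out of straight. I then pressed the rocker down to its fully-on height (32.4 mm) and handed the job in at about 21 s; no score came back.

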